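# Put the washed lunch set back in its beech holders

## Task

Put the washed lunch set away: stand each of the three green cups upright in the beech holder whose recess has the cup's own shape (round, square, oblong), and lay the steel chopstick case in the long trough, the same way up as it lies now. Each piece must sit right down flat on the floor of its recess; leave the soy dish and the bento box where they are.

Things in the scene. Friction and masses are not known exactly. Their poses are not given: they have to be found in the camera images.
- round_cup: loose green open-topped food cup, rigid, 40 mm tall, walls 3 mm, about 40 g; round, 56 mm outside diameter, straight sided. Origin: centre of its underside; z up out of the mouth; its yaw does not matter.
- square_cup: loose green open-topped food cup, rigid, 40 mm tall, walls 3 mm, about 40 g; square, 50 x 50 mm outside. Origin: centre of its underside; z up out of the mouth; x and y along its sides.
- oblong_cup: loose green open-topped food cup, rigid, 40 mm tall, walls 3 mm, about 40 g; oblong (rectangular), 80 mm long by 40 mm wide outside. Origin: centre of its underside; z up out of the mouth; x along the 80 mm side, y along the 40 mm side.
- case: loose stainless steel chopstick case, a closed bar 180 x 28 x 24 mm lying flat, about 120 g. Origin: centre of its underside; x along its length, y across its width, z up.
- round_holder: fixed beech block 92 x 92 x 14 mm (x by y by z) with a grey felt-lined recess (round, 72 mm wide) in the middle of its top, 7 mm deep (its floor lies 7 mm above the origin). Origin: centre of the underside; z up; its yaw does not matter.
- square_holder: fixed beech block 92 x 92 x 14 mm (x by y by z) with a grey felt-lined recess (square, 66 x 66 mm) in the middle of its top, 7 mm deep (its floor lies 7 mm above the origin). Origin: centre of the underside; z up; the recess sides are along x and y.
- oblong_holder: fixed beech block 116 x 76 x 14 mm (x by y by z) with a grey felt-lined recess (oblong, 96 x 56 mm (x by y)) in the middle of its top, 7 mm deep (its floor lies 7 mm above the origin). Origin: centre of the underside; z up; x along the 116 mm side and the 96 mm length.
- case_holder: fixed long beech block 216 x 64 x 14 mm (x by y by z) with a grey felt-lined trough 196 x 44 mm, 7 mm deep, in its top (floor 7 mm above the origin). Origin: centre of the underside; x along its length; z up.
- soy_dish: bystander: loose white ceramic soy dish, 84 mm across, 22 mm tall, on the far side of the work. Origin: centre of its underside.
- bento: bystander: loose closed red two-tier bento box with a black strap, 184 x 115 x 104 mm, on the right of the work; x along its length. Origin: centre of its underside. (Across from it, on the left beyond the work, about 0.6 m to the robot's left, a fixed beech rack 200 x 90 mm holds white dividers up to 90 mm high; nothing is done with it.)
There are look-alikes about, which are no part of the job. Leave any orange look-alike of the square_cup alone.

How it is judged (in metres and radians):
At the end, for the whole second after the job is handed in: Each cup stands upright (within 0.1 rad) in the recess of its own shape and the chopstick case lies in the long trough: centres within 14 mm of the holder's centre, undersides down on the recess floor (4 to 9.5 mm above the holder's underside; the floor is at 7), all at rest (horizontal distance between round_cup and round_holder below 0.014 m and z of round_cup in the frame of round_holder between 0.004 and 0.0095 m and angle between each of round_cup, square_cup, oblong_cup, case's own z axis and vertical below 0.1 rad and linear speed of each of round_cup, square_cup, oblong_cup, case below 0.02 m/s and horizontal distance between square_cup and square_holder below 0.014 m and z of square_cup in the frame of square_holder between 0.004 and 0.0095 m and horizontal distance between oblong_cup and oblong_holder below 0.014 m and z of oblong_cup in the frame of oblong_holder between 0.004 and 0.0095 m and horizontal distance between case and case_holder below 0.014 m and z of case in the frame of case_holder between 0.004 and 0.0095 m); the robot touches nothing.
It fails at once if the soy dish is pushed more than 20 mm from its place or tipped (distance of soy_dish from where it was at the start of the episode above 0.02 m or angle between soy_dish's own z axis and vertical above 0.3 rad).
It fails at once if the bento box is pushed more than 20 mm from its place or tipped (distance of bento from where it was at the start of the episode above 0.02 m or angle between bento's own z axis and vertical above 0.3 rad).
It also fails if it takes over 99 s, if anything falls off the work surface, if the arm or the gripper's body presses on something with over 40 N, if the wrist force passes 120 N, or if a joint passes its speed limit or range.

## Robot

A 7-joint arm with a two-finger parallel gripper is mounted at the origin on the work surface. World frame = base frame: x ahead of the robot, y to its left, z up, the work surface at z = 0. Lengths are in mm, angles in rad, forces in N, time in s.
With the tool pointing down it reaches from about 400 to 875 mm from the base axis. Payload 4.4 kg.
Tool frame: the origin (TCP) lies on the centre line of the jaws, within the pads' length; the fingertips stand 25 mm ahead of it and the grasp point (between the pads) lies 6 mm ahead of it (ctrl.finger_overhang is the distance from the TCP to the fingertips, in mm); z points along the fingers, y is the line along which they close (so a half turn about z gives the same grasp; the last joint's range is limited). The gripper opens to 85 mm and grips with 20 to 120 N. Pads are 22 mm wide; open, the fingers measure 114 mm over their backs; the gripper's body (76 mm by 85 mm) begins 54 mm behind the grasp point. The pads swing forward as they close: fully open they stand 13 mm farther back than shut.
Start: joints at [1.214, 0.628, 0.038, 1.517, -0.027, 0.996, -0.02], TCP at [186.394, -622.716, 256.313] pointing down, gripper open.
Joint ranges: [-3.06, 3.06], [-0.37, 2.12], [-1.25, 1.32], [0.18, 2.47], [-1.1, 4.24], [0.23, 1.98], [-2.94, 2.94]. Speed limits (rad/s): [2.57, 2.57, 3.14, 3.14, 3.14, 3.14, 3.14].

## Interface

Orientations are given as [roll, pitch, yaw] about the fixed x, y, z axes, in that order (R = Rz(yaw) Ry(pitch) Rx(roll)).
In Python, from cell import ctrl gives the robot as it stands. The module is installed in compiled form; this text tells all that it offers.
- The arm moves only by the tool play_rows, never from a script. Its argument "targets" is a list of rows, each a list of 5 numbers: the closure, from 0 (fully open) to 1 (shut), then the shift along the tool's x, y, z in cm, then the turn about the tool's z in degrees. In form: [[gripper, dx, dy, dz, spin], ...]. A call has 1 to 10 rows; each row is the pose to reach, as a shift and turn from the pose commanded when the call began, along the tool's axes at that moment; what a row does not reach only later rows make up. A row lasts 1/10 s, in which the tool goes at most 50 mm and 8.59 degrees, less where a joint would pass 70% of its speed; a pose out of reach is approached as far as the arm can. A call with a gripper value outside its range is refused whole. The fingers move at their own pace and stop on an object; the grip force is fixed at half the most. Time passes only in rows, so rows that repeat a pose let the fingers close. It gives the time, the measured TCP pose, the force, the opening and the grip force at its end, in the units of the state.
- ctrl.read_state(): the state, without advancing time (a new reading comes with each control period).
- ctrl.get_image(name): name is "scene" or "top"; returns (picture, depth): 384x512x3 uint8, red, green, blue; 384x512 float32, mm along the optical axis (not along the pixel's ray), 0 where there is no reading.
- ctrl.calibration(name): a dict with "vfov" (degrees; the focal length in pixels is half the picture's height over the tangent of half this angle, whatever the lens; pixels are square), "cx", "cy" (the principal point, pixels), "k1" (the pictures are not rectified: a ray, as slopes to the right and down, at radius r is drawn at 1 + k1 r^2 times it, then the intrinsics apply), "extrinsics" (4x4, takes a point from camera to world coordinates). Camera axes: x right, y down, z forward; pixel columns grow to the right and rows downward; lengths in mm; the calibration is good to about 2 mm. A picture is of the moment at which its call begins. calibration takes no time and is no camera call.
- ctrl.finish_job(): hands the job in; it is judged then, once.
Trained networks look in the newest picture that a camera, given by its name, has taken for a name from the list of things; names that differ only in an ending like _2 or _b are one class to them, and where a whole thing is asked for, a point or a joint stands for the part that bears it (a point fixed in the world has none). Each returns a list of dicts, best first, with "confidence" (0 to 1); they miss things now and then, are a little off and sometimes report something else, mostly with a low value. They report only what shows in the picture. A call takes as long as a camera call. They do not tell look-alikes from the thing itself.
- ctrl.search_frame(camera, name): "bbox" ([left, top, right, bottom] in pixels, round what is visible of it).
- ctrl.trace(camera, name): "pixels" (384x512 bool, what is visible of it) and "bbox" ([left, top, right, bottom] in pixels, round what is visible of it).
The state is a dict: "clock": time; "qpos": joint angles; "qd": joint speeds; "tau": joint torques, N m; "eef_pos": TCP position; "tool_rot": TCP orientation; "force": force on the tool from outside, world axes, zero at the start; "torque": the same for the moment, N m; "width": finger opening in mm; "gripper_force": force on a finger pad.
Only numpy, scipy, OpenCV 4.12 (cv2) and the standard library are available. Lean on these libraries where they do the work, as an engineer would, in place of code of your own. Each camera call takes 0.05 s, during which the arm holds its last target. There are 200 camera calls.

## Working session

There is one attempt and no reset: what is moved stays moved. The work goes in short steps, Python scripts to look and compute and a tool call to move; the robot and the scene stay as the last step left them, time stands still between calls to the robot, and variables do not carry over. Pictures are saved under pics/ and viewed, at most 14 in all, crops included, and the job is handed in when it is done.

Besides the shell and the picture viewer there is one more tool, called after "Call:" as a command line: name --pt "numbers of a row" for each row, then --argument value for the rest. play_rows: Moves the arm, as the interface text tells. Its arguments: {"type":"object","properties":{"targets":{"type":"array"}},"required":["targets"]}

```bash
mkdir -p pics; ls; python3 - <<'E'
from cell import ctrl
import cv2
for n in("scene","top"):
    p,d=ctrl.get_image(n); cv2.imwrite(f"pics/{n}0.png",p[:,:,::-1]); c=ctrl.calibration(n); print(n,c)
s=ctrl.read_state(); print(s)
E
```

```text
pics
scene {'vfov': 49.849655074793255, 'cx': 260.13094702078905, 'cy': 189.39092675971966, 'k1': -0.04016900381438069, 'extrinsics': array([[-6.86592298e-01,  5.82309280e-01, -4.35323923e-01,
         1.13061898e+03],
       [ 7.27037386e-01,  5.47628793e-01, -4.14148941e-01,
         3.57213764e+02],
       [-2.76685706e-03, -6.00848240e-01, -7.99358328e-01,
         9.93402312e+02],
       [ 0.00000000e+00,  0.00000000e+00,  0.00000000e+00,
         1.00000000e+00]])}
top {'vfov': 54.0329778796527, 'cx': 261.7422284450949, 'cy': 195.662788798124, 'k1': 9.609769516116603e-06, 'extrinsics': array([[ 1.43222453e-03, -9.92357290e-01,  1.23389458e-01,
         4.84629251e+02],
       [-9.99895723e-01, -3.19422373e-03, -1.40833426e-02,
        -1.32388442e+02],
       [ 1.43698412e-02, -1.23356421e-01, -9.92258384e-01,
         1.18881596e+03],
       [ 0.00000000e+00,  0.00000000e+00,  0.00000000e+00,
         1.00000000e+00]])}
{'clock': 0.1, 'qpos': array([ 1.21423699,  0.62927543,  0.03844913,  1.51824191, -0.0269947 ,
        0.9962893 , -0.01998375]), 'qd': array([-0.00056682, -0.00246438, -0.00096612, -0.00143069,  0.00079116,
       -0.00031313,  0.00184592]), 'tau': array([ 2.91544507e-03, -5.64534938e+01,  1.23044439e+00, -1.93973762e+01,
        1.13161089e-02,  5.40777342e-03, -3.25535737e-06]), 'eef_pos': array([ 186.22447036, -622.22839539,  255.47530311]), 'tool_rot': array([-3.13989694e+00,  2.45743888e-05,  2.90775544e-01]), 'force': array([-0.58856185,  0.06085305, -0.12132005]), 'torque': array([0.03752887, 0.00876687, 0.00696932]), 'gripper_force': 0.0, 'width': 85.38530030613643}
```

View pics/top0.png

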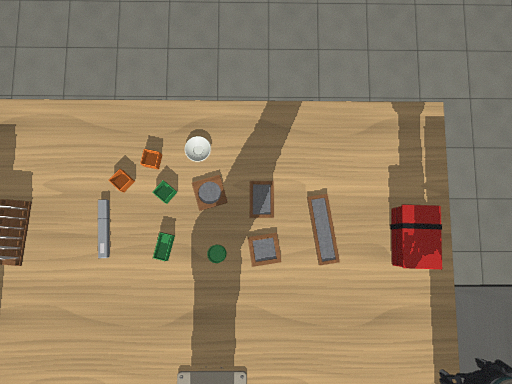

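View pics/scene0.png

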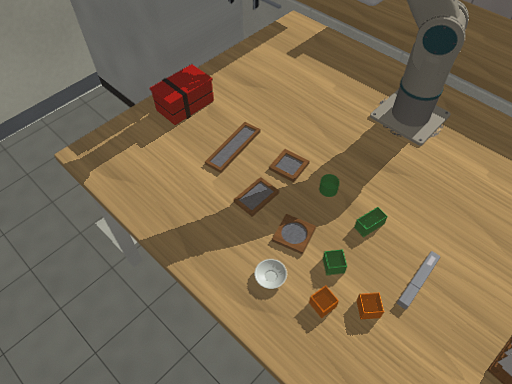

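The top view shows the green square cup at (165,192), the green oblong at (163,247), the round at (217,254) and the case at (103,228). The holders are round (209,192), oblong (261,198), square (264,249) and trough (323,228). Two orange look-alikes sit at (151,158) and (122,180). Only the green one at (165,192) fits the square cup. I'll check it in one enlarged crop, and also check whether the round cup's mouth faces up.

```bash
cat > h.py <<'E'
from cell import ctrl
import numpy as np, cv2
def cloud(n):
    p,d=ctrl.get_image(n); c=ctrl.calibration(n)
    f=192/np.tan(np.radians(c["vfov"]/2)); K=np.array([[f,0,c["cx"]],[0,f,c["cy"]],[0,0,1.]])
    v,u=np.mgrid[:384,:512]
    uv=np.stack([u,v],-1).reshape(-1,1,2).astype(np.float64)
    r=cv2.undistortPoints(uv,K,np.array([c["k1"],0,0,0.])).reshape(384,512,2)
    P=np.dstack([r*d[...,None],d]); E=c["extrinsics"]
    W=P@E[:3,:3].T+E[:3,3]; W[d==0]=np.nan
    return p,d,W
def rect(pts):
    (cx,cy),(w,h),a=cv2.minAreaRect(pts.astype(np.float32))
    if w<h: w,h,a=h,w,a-90 if a>0 else a+90
    return np.round([cx,cy,w,h,a],1)
E
python3 - <<'E'
from h import *
p,d,W=cloud("top"); q,e,V=cloud("scene")
np.savez("c0.npz",p=p,W=W,q=q,V=V)
a=cv2.resize(p[145:270,90:240,::-1],None,fx=4,fy=4,interpolation=cv2.INTER_CUBIC)
cv2.imwrite("pics/crop_top.png",a)
b=cv2.resize(q[150:330,240:450,::-1],None,fx=3.3,fy=3.3,interpolation=cv2.INTER_CUBIC)
cv2.imwrite("pics/crop_scene.png",b)
for u,v in[(300,300),(217,254),(165,192),(163,247),(103,225),(209,192),(264,249),(323,228),(255,205),(197,149),(220,330),(350,130),(60,300),(415,240),(12,232)]: print(u,v,np.round(W[v,u]))
for n in("scene",):
  for u,v in[(329,185),(334,258),(371,220),(420,278),(300,80),(120,170)]: print(n,u,v,np.round(V[v,u]))
E
```

```text
300 300 [ 309. -268.   -3.]
217 254 [449. -10.   2.]
165 192 [643. 157.   3.]
163 247 [470. 159.  -2.]
103 225 [537. 338.  24.]
209 192 [643.  18.   7.]
264 249 [ 465. -156.    6.]
323 228 [ 530. -341.   10.]
255 205 [ 602. -128.    9.]
197 149 [nan nan nan]
220 330 [219. -22.  -7.]
350 130 [ 849. -436.    2.]
60 300 [310. 465.   2.]
415 240 [ 492. -590.  103.]
12 232 [516. 619.  15.]
scene 329 185 [441. -13.  10.]
scene 334 258 [623. 145.   3.]
scene 371 220 [453. 149.   2.]
scene 420 278 [529. 345.  24.]
scene 300 80 [ 111. -402.   -0.]
scene 120 170 [ 836. -527.    3.]
```

View pics/crop_top.png

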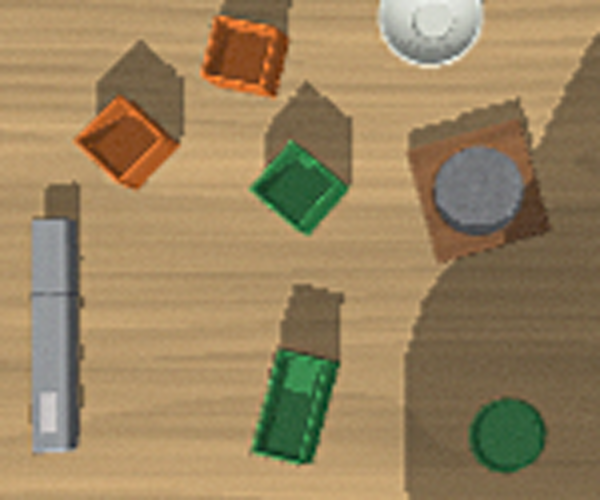

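View pics/crop_scene.png

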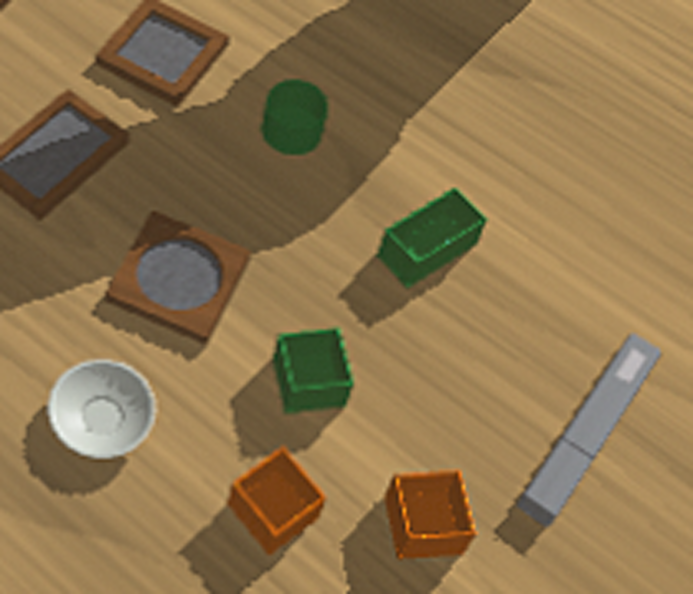

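The crops show all three green cups mouth up. The square cup at top (165,192) is green and the two orange look-alikes are clearly separate from it. Next I'll fit each piece's pose by matching its silhouette in both cameras.

```bash
cat > fit.py <<'E'
from h import *
from scipy.optimize import minimize
S=6
DIM=dict(round_cup=(56,0,40),square_cup=(50,50,40),oblong_cup=(80,40,40),case=(180,28,24),round_holder=(92,92,14),square_holder=(92,92,14),oblong_holder=(116,76,14),case_holder=(216,64,14))
def proj(n,X):
    c=ctrl.calibration(n); f=192/np.tan(np.radians(c["vfov"]/2)); M=np.linalg.inv(c["extrinsics"])
    P=X@M[:3,:3].T+M[:3,3]; s=P[:,:2]/P[:,2:]; s=s*(1+c["k1"]*(s**2).sum(1,keepdims=True))
    return s*f+[c["cx"],c["cy"]]
def model(name,x,y,a,z0=0):
    l,w,h=DIM[name]
    if w==0: t=np.linspace(0,2*np.pi,40); B=np.c_[np.cos(t),np.sin(t)]*l/2
    else: B=np.array([[1,1],[1,-1],[-1,-1],[-1,1]])*[l/2,w/2]
    R=np.array([[np.cos(a),-np.sin(a)],[np.sin(a),np.cos(a)]]); B=B@R.T+[x,y]
    return np.vstack([np.c_[B,np.full(len(B),z0)],np.c_[B,np.full(len(B),z0+h)]])
def iou(n,name,m,q,z0):
    h=cv2.convexHull(proj(n,model(name,*q,z0)).astype(np.float32))[:,0]
    o=np.floor(h.min(0))-8; sz=(np.ceil(h.max(0))+9-o).astype(int); x0,y0=o.astype(int)
    if x0<0 or y0<0: return 0
    t=np.zeros((sz[1]*S,sz[0]*S),np.uint8)
    cv2.fillConvexPoly(t,np.round((((h-o+.5)*S)-.5)*16).astype(np.int32),1,shift=4)
    sub=m[y0:y0+sz[1],x0:x0+sz[0]]
    k=np.kron(sub,np.ones((S,S),np.uint8)); t=t[:k.shape[0],:k.shape[1]]
    I=(k&t).sum(); return I/(m.sum()*S*S+t.sum()-I)
def fit(name,masks,z0=0,W=None,q0=None):
    best=None
    for a in (np.arange(0,np.pi,np.pi/6) if q0 is None else [q0[2]]):
        x=(W if q0 is None else q0[:2])
        f=lambda q:-sum(iou(n,name,m,q*[1,1,.02],z0) for n,m in masks.items())/len(masks)
        s=np.array([x[0],x[1],a/.02])
        r=minimize(f,s,method="Nelder-Mead",options=dict(initial_simplex=s+np.array([[0,0,0],[8,0,0],[0,8,0],[0,0,8]]),xatol=.1,fatol=1e-4))
        if best is None or r.fun<best.fun: best=r
    return np.r_[best.x[:2],best.x[2]*.02,-best.fun]
E
cat > look.py <<'E'
from fit import *
import sys,pickle
names=sys.argv[1:] or list(DIM)
px=dict(top=dict(round_cup=(217,254),square_cup=(165,192),oblong_cup=(163,247),case=(103,228),round_holder=(209,192),square_holder=(264,249),oblong_holder=(261,198),case_holder=(323,228)),
 scene=dict(round_cup=(329,185),square_cup=(334,262),oblong_cup=(371,222),case=(420,280),round_holder=(294,233),square_holder=(289,165),oblong_holder=(256,196),case_holder=(233,146)))
C={n:cloud(n) for n in px}; R={}
for k in names:
    M={}
    for n in px:
        p,d,Wc=C[n]
        L=[t for t in ctrl.trace(n,k) if np.hypot(*(np.array(t["bbox"][:2])/2+np.array(t["bbox"][2:])/2-px[n][k]))<9]
        if not L: print(k,n,"none"); continue
        M[n]=L[0]["pixels"].astype(np.uint8)
    if not M: continue
    n0=list(M)[0]; w=np.nanmedian(C[n0][2][M[n0]>0],0)
    j=fit(k,M,0,w); R[k]=j
    print(k,"joint",np.round(j,3),*[(n,np.round(fit(k,{n:M[n]},0,None,j),3)) for n in M])
pickle.dump(R,open("poses.pkl","wb"))
E
python3 look.py; python3 -c "
from cell import ctrl;print(ctrl.finger_overhang,ctrl.read_state()['clock'])"
```

```text
round_cup joint [450.38   -9.723   0.735   0.904] ('top', array([452.519, -10.601,   0.81 ,   0.906])) ('scene', array([449.035,  -9.551,   0.844,   0.947]))
square_cup joint [642.367 154.599   0.86    0.893] ('top', array([642.37 , 154.579,   0.873,   0.921])) ('scene', array([641.003, 155.248,   0.799,   0.874]))
oblong_cup joint [473.55  153.24    2.899   0.934] ('top', array([473.51 , 153.248,   2.9  ,   0.921])) ('scene', array([473.421, 153.072,   2.894,   0.949]))
case joint [528.235 342.748   3.211   0.913] ('top', array([529.056, 342.418,   3.216,   0.93 ])) ('scene', array([525.318, 342.784,   3.207,   0.903]))
round_holder joint [6.41072e+02 1.81820e+01 3.02000e-01 9.47000e-01] ('top', array([6.42286e+02, 1.71540e+01, 2.87000e-01, 9.63000e-01])) ('scene', array([6.39517e+02, 1.89350e+01, 3.09000e-01, 9.62000e-01]))
square_holder joint [ 463.42  -155.58     1.727    0.935] ('top', array([ 464.302, -156.663,    1.732,    0.959])) ('scene', array([ 460.878, -155.253,    1.733,    0.939]))
oblong_holder joint [ 6.19968e+02 -1.46474e+02  2.00000e-03  9.33000e-01] ('top', array([ 6.20979e+02, -1.47406e+02, -1.30000e-02,  9.54000e-01])) ('scene', array([ 6.18060e+02, -1.46207e+02,  1.40000e-02,  9.40000e-01]))
case_holder joint [ 5.26311e+02 -3.39702e+02  1.65000e-01  9.52000e-01] ('top', array([ 5.2760e+02, -3.4001e+02,  1.6000e-01,  9.5500e-01])) ('scene', array([ 5.24712e+02, -3.39169e+02,  1.63000e-01,  9.65000e-01]))
25.0 1.1
```

```bash
cat > plan.py <<'E'
# usage: plan.py x y z yaw -> dx dy dz (cm), spin (deg)
from cell import ctrl
import numpy as np,sys
from scipy.spatial.transform import Rotation as Ro
t=np.array([float(v) for v in sys.argv[1:5]]); s=ctrl.read_state()
R=Ro.from_euler("xyz",s["tool_rot"]).as_matrix(); yaw=s["tool_rot"][2]
d=R.T@(t[:3]-s["eef_pos"])/10; a=-(t[3]-yaw); a=(a+np.pi)%(2*np.pi)-np.pi
print("d",np.round(d,2),"spin",round(np.degrees(a),1),"| pos",np.round(s["eef_pos"],1),"rot",np.round(s["tool_rot"],3),"t",round(s["clock"],2),"F",np.round(s["force"],1),"w",round(s["width"],1),"q7",round(s["qpos"][6],2))
E
python3 plan.py 450.4 -9.7 110 0
```

```text
d [ 42.87 -51.16  14.63] spin 16.7 | pos [ 186.4 -622.7  256.3] rot [-3.142 -0.     0.291] t 1.1 F [ 0.7 -0.8 -0.7] w 85.7 q7 -0.02
```

Call:
play_rows --pt "0 42.9 -51.2 14.6 16.7" --pt "0 42.9 -51.2 14.6 16.7" --pt "0 42.9 -51.2 14.6 16.7" --pt "0 42.9 -51.2 14.6 16.7" --pt "0 42.9 -51.2 14.6 16.7" --pt "0 42.9 -51.2 14.6 16.7" --pt "0 42.9 -51.2 14.6 16.7" --pt "0 42.9 -51.2 14.6 16.7" --pt "0 42.9 -51.2 14.6 16.7" --pt "0 42.9 -51.2 14.6 16.7"

```text
clock: 2.1
eef_pos: [380.5, -172.5, 149.5]
tool_rot: [3.141, -0.001, -0.001]
force: [0.8, -0.7, -0.6]
width: 85.0
gripper_force: 0.0
```

```bash
python3 plan.py 450.4 -9.7 110 0
```

```text
d [  6.96 -16.29   3.95] spin -0.1 | pos [ 380.5 -172.5  149.5] rot [ 3.141e+00 -1.000e-03 -1.000e-03] t 2.1 F [ 0.8 -0.7 -0.6] w 85.0 q7 -1.06
```

Call:
play_rows --pt "0 7 -16.3 3.9 0" --pt "0 7 -16.3 3.9 0" --pt "0 7 -16.3 3.9 0" --pt "0 7 -16.3 3.9 0" --pt "0 7 -16.3 3.9 0" --pt "0 7 -16.3 3.9 0"

```text
clock: 2.7
eef_pos: [449.9, -10.6, 110.4]
tool_rot: [3.141, 0.0, 0.001]
force: [-0.8, 0.3, -1.3]
width: 85.6
gripper_force: 0.0
```

```bash
python3 plan.py 450.4 -9.7 40 0
```

```text
d [ 0.05 -0.09  7.04] spin 0.1 | pos [449.9 -10.6 110.4] rot [3.141e+00 0.000e+00 1.000e-03] t 2.7 F [-0.8  0.3 -1.3] w 85.6 q7 -1.36
```

Tracking is accurate to about 1 mm and almost without lag. Descend and grip the round cup.

Call:
play_rows --pt "0 0 -0.1 4 0" --pt "0 0 -0.1 7 0" --pt "0 0 -0.1 7 0" --pt "1 0 -0.1 7 0" --pt "1 0 -0.1 7 0" --pt "1 0 -0.1 7 0" --pt "1 0 -0.1 7 0" --pt "1 0 -0.1 7 0" --pt "1 0 -0.1 7 0"

```text
clock: 3.6
eef_pos: [450.0, -10.6, 41.0]
tool_rot: [3.142, -0.001, -0.001]
force: [-0.4, -1.3, 3.8]
width: 54.1
gripper_force: 63.4
```

```bash
python3 plan.py 641 18 110 0
```

```text
d [19.1  -2.89 -6.88] spin -0.1 | pos [450.  -10.6  41. ] rot [ 3.142e+00 -1.000e-03 -1.000e-03] t 3.6 F [-0.4 -1.3  3.8] w 54.1 q7 -0.78
```

Call:
play_rows --pt "1 0 0 -4 0" --pt "1 0 0 -6.9 0" --pt "1 5 -0.8 -6.9 0" --pt "1 10 -1.5 -6.9 0" --pt "1 15 -2.2 -6.9 0" --pt "1 19.1 -2.9 -6.9 0" --pt "1 19.1 -2.9 -6.9 0" --pt "1 19.1 -2.9 -6.9 0"

```text
clock: 4.4
eef_pos: [640.3, 18.8, 108.8]
tool_rot: [3.141, 0.001, -0.0]
force: [0.2, -0.1, -1.4]
width: 54.4
gripper_force: 63.7
```

```bash
python3 plan.py 641 18 47 0; python3 - <<'E'
from h import *
p,d,W=cloud("scene")
cv2.imwrite("pics/held1.png",cv2.resize(p[130:300,190:400,::-1],None,fx=3,fy=3,interpolation=cv2.INTER_CUBIC))
E
```

```text
d [0.07 0.08 6.18] spin -0.0 | pos [640.3  18.8 108.8] rot [ 3.141e+00  1.000e-03 -0.000e+00] t 4.4 F [ 0.2 -0.1 -1.4] w 54.4 q7 -1.1
```

View pics/held1.png

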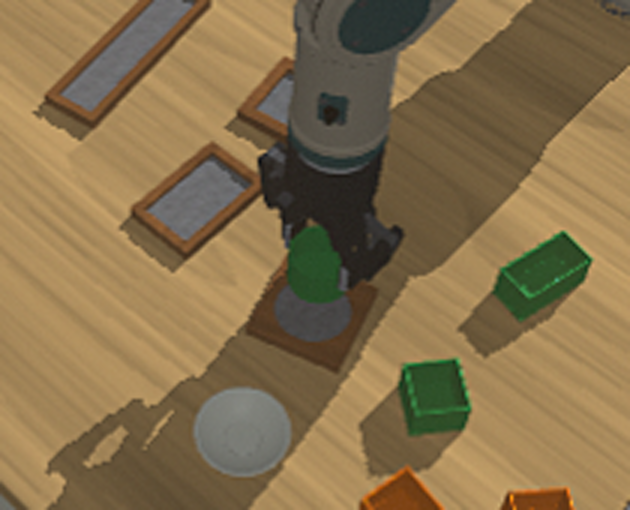

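The round cup is held upright over the round holder, at crop (317,265). The tips sit slightly above its base. Lower it.

Call:
play_rows --pt "1 0.1 0.1 3.5 0" --pt "1 0.1 0.1 5.4 0" --pt "1 0.1 0.1 6.0 0" --pt "1 0.1 0.1 6.2 0" --pt "1 0.1 0.1 6.2 0"

```text
clock: 4.95
eef_pos: [640.4, 17.2, 48.5]
tool_rot: [-3.141, 0.001, -0.002]
force: [0.5, -0.5, -0.9]
width: 54.2
gripper_force: 63.7
```

```bash
python3 plan.py 641 18 47 0
```

```text
d [ 0.06 -0.08  0.15] spin -0.1 | pos [640.4  17.2  48.5] rot [-3.141e+00  1.000e-03 -2.000e-03] t 4.95 F [ 0.5 -0.5 -0.9] w 54.2 q7 -1.05
```

Call:
play_rows --pt "1 0 0 0.1 0" --pt "1 0 0 0.1 0" --pt "0 0 0 0.1 0" --pt "0 0 0 0.1 0" --pt "0 0 0 0.1 0" --pt "0 0 0 -4 0" --pt "0 0 0 -7 0" --pt "0 0 0 -7 0"

```text
clock: 5.75
eef_pos: [644.7, 17.0, 121.8]
tool_rot: [3.141, -0.008, -0.001]
force: [0.5, 0.4, -0.3]
width: 85.6
gripper_force: 0.0
```

```bash
python3 plan.py 642 155 115 0.86
```

```text
d [ -0.29 -13.81   0.67] spin -49.3 | pos [644.7  17.  121.8] rot [ 3.141e+00 -8.000e-03 -1.000e-03] t 5.75 F [ 0.5  0.4 -0.3] w 85.6 q7 -1.1
```

Call:
play_rows --pt "0 -0.2 -4 0.7 -8.5" --pt "0 -0.2 -8 0.7 -17" --pt "0 -0.2 -12 0.7 -25.5" --pt "0 -0.2 -13.8 0.7 -34" --pt "0 -0.2 -13.8 0.7 -42.5" --pt "0 -0.2 -13.8 0.7 -49.3" --pt "0 -0.2 -13.8 0.7 -49.3" --pt "0 -0.2 -13.8 0.7 -49.3" --pt "0 -0.2 -13.8 0.7 -49.3"

```text
clock: 6.65
eef_pos: [639.7, 155.5, 110.2]
tool_rot: [-3.141, 0.001, 0.857]
force: [0.1, -0.2, 0.5]
width: 85.0
gripper_force: 0.0
```

```bash
python3 plan.py 642 155 40 0.86
```

```text
d [0.12 0.21 7.02] spin -0.2 | pos [639.7 155.5 110.2] rot [-3.141e+00  1.000e-03  8.570e-01] t 6.65 F [ 0.1 -0.2  0.5] w 85.0 q7 -0.64
```

Call:
play_rows --pt "0 0.1 0.2 3.5 0" --pt "0 0.1 0.2 7 0" --pt "0 0.1 0.2 7 0" --pt "1 0.1 0.2 7 0" --pt "1 0.1 0.2 7 0" --pt "1 0.1 0.2 7 0" --pt "1 0.1 0.2 7 0" --pt "1 0.1 0.2 7 0" --pt "1 0.1 0.2 7 0" --pt "1 0.1 0.2 0 0"

```text
clock: 7.65
eef_pos: [637.4, 154.8, 85.5]
tool_rot: [-3.134, 0.01, 0.86]
force: [-0.4, -0.3, -0.5]
width: 48.7
gripper_force: 63.5
```

```bash
python3 plan.py 463.4 -155.6 110 0.156
```

```text
d [-34.89   7.06  -2.17] spin 40.3 | pos [637.4 154.8  85.5] rot [-3.134  0.01   0.86 ] t 7.65 F [-0.4 -0.3 -0.5] w 48.7 q7 -0.63
```

Call:
play_rows --pt "1 0 0 -1.5 0" --pt "1 -4.5 1 -1.5 8" --pt "1 -9 2 -1.5 16" --pt "1 -13.5 3 -1.5 24" --pt "1 -18 4 -1.5 32" --pt "1 -23 5 -1.5 40.3" --pt "1 -28 6 -1.5 40.3" --pt "1 -33 6.8 -1.5 40.3" --pt "1 -34.9 7 -1.5 40.3" --pt "1 -34.9 7 -1.5 40.3"

```text
clock: 8.65
eef_pos: [465.3, -159.0, 106.7]
tool_rot: [3.139, -0.0, 0.149]
force: [1.0, 0.3, -0.5]
width: 49.0
gripper_force: 63.5
```

```bash
python3 plan.py 463.4 -155.6 47 0.156
```

```text
d [-0.14 -0.38  5.97] spin -0.4 | pos [ 465.3 -159.   106.7] rot [ 3.139 -0.     0.149] t 8.65 F [ 1.   0.3 -0.5] w 49.0 q7 -0.53
```

Call:
play_rows --pt "1 -0.2 -0.3 3 -0.4" --pt "1 -0.2 -0.3 5 -0.4" --pt "1 -0.2 -0.3 5.7 -0.4" --pt "1 -0.2 -0.3 5.8 -0.4" --pt "1 -0.2 -0.3 5.8 -0.4" --pt "1 -0.2 -0.3 5.8 -0.4"

```text
clock: 9.25
eef_pos: [465.0, -150.5, 49.1]
tool_rot: [-3.139, -0.001, 0.165]
force: [-2.7, 1.9, 13.1]
width: 48.7
gripper_force: 66.8
```

```bash
python3 plan.py 463.4 -155.6 47 0.156
```

```text
d [-0.25  0.47  0.21] spin 0.5 | pos [ 465.  -150.5   49.1] rot [-3.139e+00 -1.000e-03  1.650e-01] t 9.25 F [-2.7  1.9 13.1] w 48.7 q7 -0.46
```

Call:
play_rows --pt "1 0 0 -1.5 0.5" --pt "1 -0.2 0.5 -1.5 0.5" --pt "1 -0.2 0.5 -1.5 0.5" --pt "1 -0.2 0.5 -1.5 0.5"

```text
clock: 9.65
eef_pos: [463.9, -157.5, 62.4]
tool_rot: [-3.142, -0.0, 0.155]
force: [-1.1, 0.4, -0.8]
width: 48.7
gripper_force: 65.3
```

```bash
python3 plan.py 463.4 -155.6 47 0.156
```

```text
d [-0.02 -0.19  1.54] spin -0.1 | pos [ 463.9 -157.5   62.4] rot [-3.142 -0.     0.155] t 9.65 F [-1.1  0.4 -0.8] w 48.7 q7 -0.47
```

Call:
play_rows --pt "1 0 -0.1 0.8 0" --pt "1 0 -0.1 1.3 0" --pt "1 0 -0.1 1.4 0" --pt "1 0 -0.1 1.4 0" --pt "1 0 -0.1 1.4 0"

```text
clock: 10.15
eef_pos: [463.3, -156.3, 48.8]
tool_rot: [-3.141, -0.0, 0.155]
force: [-2.3, 1.2, 13.3]
width: 48.6
gripper_force: 67.5
```

```bash
python3 plan.py 463.4 -155.6 47 0.156
```

```text
d [ 0.02 -0.06  0.18] spin -0.1 | pos [ 463.3 -156.3   48.8] rot [-3.141 -0.     0.155] t 10.15 F [-2.3  1.2 13.3] w 48.6 q7 -0.46
```

Call:
play_rows --pt "0 0 0 0 0" --pt "0 0 0 0 0" --pt "0 0 0 0 0" --pt "0 0 0 0 0" --pt "0 0 0 -4 0" --pt "0 0 0 -7 0" --pt "0 0 0 -7 0" --pt "0 0 0 -7 0"

```text
clock: 10.95
eef_pos: [463.9, -156.3, 118.9]
tool_rot: [3.141, -0.001, 0.155]
force: [-0.0, -0.1, 0.2]
width: 85.5
gripper_force: 0.0
```

```bash
python3 plan.py 473.5 153.2 112 -0.242; python3 - <<'E'
from h import *
p,d,W=cloud("scene")
cv2.imwrite("pics/after2.png",cv2.resize(p[110:300,190:400,::-1],None,fx=3,fy=3,interpolation=cv2.INTER_CUBIC))
E
```

```text
d [  5.73 -30.43   0.68] spin 22.8 | pos [ 463.9 -156.3  118.9] rot [ 3.141e+00 -1.000e-03  1.550e-01] t 10.95 F [-0.  -0.1  0.2] w 85.5 q7 -0.54
```

View pics/after2.png

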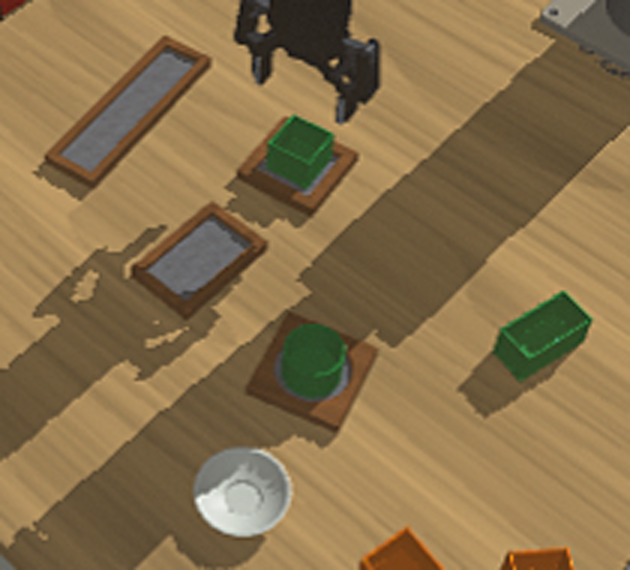

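The round cup stands in its recess at crop (313,360) and the square cup in its own at (300,155), both looking flat. Next is the oblong cup.

Call:
play_rows --pt "0 1 -5 0.7 7" --pt "0 2 -10 0.7 14" --pt "0 3 -15 0.7 21" --pt "0 4 -20 0.7 22.8" --pt "0 5 -25 0.7 22.8" --pt "0 5.7 -29 0.7 22.8" --pt "0 5.7 -30.4 0.7 22.8" --pt "0 5.7 -30.4 0.7 22.8" --pt "0 5.7 -30.4 0.7 22.8" --pt "0 5.7 -30.4 0.7 22.8"

```text
clock: 12.0
eef_pos: [473.1, 150.1, 111.4]
tool_rot: [3.14, -0.0, -0.247]
force: [0.5, -0.0, 0.2]
width: 85.4
gripper_force: 0.0
```

```bash
python3 plan.py 473.5 153.2 40 -0.242
```

```text
d [-0.04 -0.32  7.14] spin -0.3 | pos [473.1 150.1 111.4] rot [ 3.14  -0.    -0.247] t 12.0 F [ 0.5 -0.   0.2] w 85.4 q7 -1.37
```

Call:
play_rows --pt "0 0 -0.2 3.5 -0.3" --pt "0 0 -0.2 7.1 -0.3" --pt "0 0 -0.2 7.1 -0.3" --pt "1 0 -0.2 7.1 -0.3" --pt "1 0 -0.2 7.1 -0.3" --pt "1 0 -0.2 7.1 -0.3" --pt "1 0 -0.2 7.1 -0.3" --pt "1 0 -0.2 7.1 -0.3" --pt "1 0 -0.2 7.1 -0.3" --pt "1 0 -0.2 7.1 -0.3"

```text
clock: 13.0
eef_pos: [474.4, 154.5, 42.2]
tool_rot: [-3.14, -0.003, -0.238]
force: [-1.5, -0.2, 6.6]
width: 38.7
gripper_force: 61.1
```

```bash
python3 plan.py 620 -146.5 112 0
```

```text
d [21.27 25.8  -6.96] spin -13.7 | pos [474.4 154.5  42.2] rot [-3.14e+00 -3.00e-03 -2.38e-01] t 13.0 F [-1.5 -0.2  6.6] w 38.7 q7 -1.25
```

Call:
play_rows --pt "1 0 0 -4 0" --pt "1 0 0 -7 0" --pt "1 3 3.6 -7 -3" --pt "1 6 7.3 -7 -6" --pt "1 9 10.9 -7 -9" --pt "1 12 14.6 -7 -13" --pt "1 15 18.2 -7 -13.7" --pt "1 18 21.8 -7 -13.7" --pt "1 21.3 25.8 -7 -13.7" --pt "1 21.3 25.8 -7 -13.7"

```text
clock: 14.0
eef_pos: [621.5, -156.2, 112.8]
tool_rot: [3.133, -0.005, -0.007]
force: [-0.8, -0.8, 0.9]
width: 38.7
gripper_force: 60.6
```

Call:
play_rows --pt "1 0 0 0 0" --pt "1 0 0 0 0" --pt "1 0 0 0 0"

```text
clock: 14.3
eef_pos: [619.4, -144.1, 110.7]
tool_rot: [-3.14, 0.0, 0.003]
force: [-0.5, -0.5, -0.0]
width: 39.1
gripper_force: 60.6
```

```bash
python3 plan.py 620 -146.5 49 0
```

```text
d [0.06 0.25 6.17] spin 0.2 | pos [ 619.4 -144.1  110.7] rot [-3.14e+00  0.00e+00  3.00e-03] t 14.3 F [-0.5 -0.5 -0. ] w 39.1 q7 -0.84
```

Call:
play_rows --pt "1 0 0.1 3 0" --pt "1 0 0.1 5 0" --pt "1 0 0.1 5.8 0" --pt "1 0 0.1 6.1 0" --pt "1 0 0.1 6.1 0" --pt "1 0 0.1 6.1 0"

```text
clock: 14.9
eef_pos: [620.4, -147.3, 50.6]
tool_rot: [3.141, -0.002, 0.002]
force: [0.4, -0.2, -0.2]
width: 38.8
gripper_force: 60.6
```

```bash
python3 plan.py 620 -146.5 49 0
```

```text
d [-0.04 -0.08  0.16] spin 0.1 | pos [ 620.4 -147.3   50.6] rot [ 3.141e+00 -2.000e-03  2.000e-03] t 14.9 F [ 0.4 -0.2 -0.2] w 38.8 q7 -0.79
```

Call:
play_rows --pt "1 0 0 0.2 0" --pt "1 0 0 0.2 0" --pt "0 0 0 0.2 0" --pt "0 0 0 0.2 0" --pt "0 0 0 0.2 0" --pt "0 0 0 0.2 0" --pt "0 0 0 -4 0" --pt "0 0 0 -8 0" --pt "0 0 0 -8 0" --pt "0 0 0 -8 0"

```text
clock: 15.9
eef_pos: [620.2, -147.4, 130.4]
tool_rot: [3.141, -0.002, 0.001]
force: [0.5, -0.6, -0.7]
width: 85.2
gripper_force: 0.0
```

```bash
python3 plan.py 528 342.7 115 0.07
```

```text
d [ -9.16 -49.02   1.52] spin -3.9 | pos [ 620.2 -147.4  130.4] rot [ 3.141e+00 -2.000e-03  1.000e-03] t 15.9 F [ 0.5 -0.6 -0.7] w 85.2 q7 -0.85
```

Call:
play_rows --pt "0 -0.9 -4.9 0 -3.9" --pt "0 -1.8 -9.8 0 -3.9" --pt "0 -2.7 -14.7 0 -3.9" --pt "0 -3.6 -19.6 0 -3.9" --pt "0 -4.6 -24.5 0 -3.9" --pt "0 -5.5 -29.4 0 -3.9" --pt "0 -6.4 -34.3 0.5 -3.9" --pt "0 -7.3 -39.2 1 -3.9" --pt "0 -8.2 -44 1.5 -3.9" --pt "0 -9.2 -49 1.5 -3.9"

```text
clock: 16.9
eef_pos: [525.2, 342.9, 112.2]
tool_rot: [3.14, 0.003, 0.069]
force: [1.1, 0.8, 0.0]
width: 85.6
gripper_force: 0.0
```

Call:
play_rows --pt "0 0 0 0 0" --pt "0 0 0 0 0" --pt "0 0 0 0 0" --pt "0 0 0 0 0"

```text
clock: 17.3
eef_pos: [527.9, 339.2, 114.3]
tool_rot: [3.14, 0.0, 0.066]
force: [0.2, -0.0, 0.4]
width: 85.2
gripper_force: 0.0
```

```bash
python3 plan.py 528 342.7 35 0.07
```

```text
d [ 0.04 -0.36  7.93] spin -0.2 | pos [527.9 339.2 114.3] rot [3.14  0.    0.066] t 17.3 F [ 0.2 -0.   0.4] w 85.2 q7 -1.52
```

Call:
play_rows --pt "0 0 -0.2 4 0" --pt "0 0 -0.2 7 0" --pt "0 0 -0.2 8 0" --pt "0 0 -0.2 8 0" --pt "0 0 -0.2 8 0"

```text
clock: 17.8
eef_pos: [528.4, 342.9, 35.7]
tool_rot: [-3.141, -0.002, 0.068]
force: [0.6, -0.2, 0.6]
width: 85.6
gripper_force: 0.0
```

```bash
python3 plan.py 528 342.7 35 0.07
```

```text
d [-0.05  0.02  0.07] spin -0.1 | pos [528.4 342.9  35.7] rot [-3.141e+00 -2.000e-03  6.800e-02] t 17.8 F [ 0.6 -0.2  0.6] w 85.6 q7 -1.46
```

Call:
play_rows --pt "1 0 0 0.1 0" --pt "1 0 0 0.1 0" --pt "1 0 0 0.1 0" --pt "1 0 0 0.1 0" --pt "1 0 0 0.1 0" --pt "1 0 0 0.1 0" --pt "1 0 0 0.1 0" --pt "1 0 0 -3 0" --pt "1 0 0 -7.5 0" --pt "1 0 0 -7.5 0"

```text
clock: 18.8
eef_pos: [530.7, 344.5, 114.7]
tool_rot: [-3.138, -0.009, 0.069]
force: [1.5, 0.7, -0.5]
width: 26.4
gripper_force: 59.6
```

```bash
python3 plan.py 526.3 -339.7 110 0.165; python3 - <<'E'
from h import *
p,d,W=cloud("scene")
cv2.imwrite("pics/case.png",cv2.resize(p[110:340,190:490,::-1],None,fx=2.5,fy=2.5,interpolation=cv2.INTER_CUBIC))
E
```

```text
d [-5.16 68.22  0.2 ] spin -5.5 | pos [530.7 344.5 114.7] rot [-3.138 -0.009  0.069] t 18.8 F [ 1.5  0.7 -0.5] w 26.4 q7 -1.52
```

View pics/case.png

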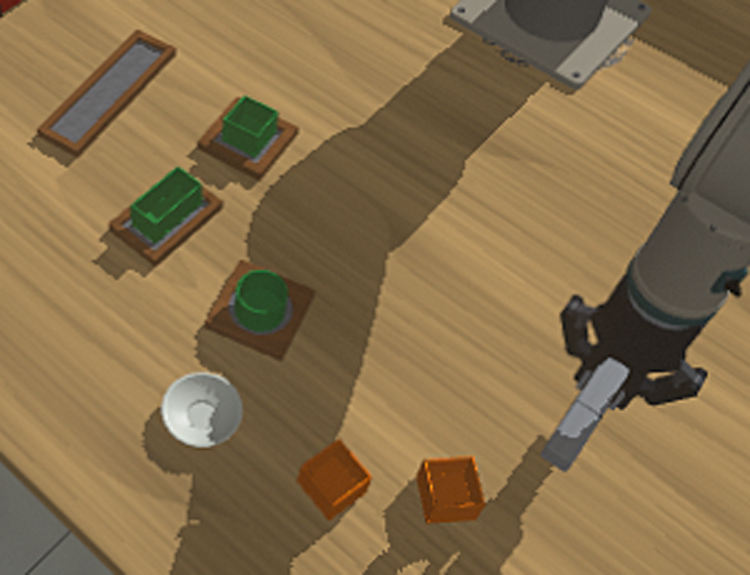

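The three cups look seated and the case is held level. Carry it to the trough.

Call:
play_rows --pt "1 0 2 -1.5 0" --pt "1 -0.4 6 -1.5 -1" --pt "1 -0.8 10 -1.5 -2" --pt "1 -1.1 14 -1.5 -3" --pt "1 -1.4 18 -1.5 -4" --pt "1 -1.7 22 -1.5 -5" --pt "1 -2 26 -1.5 -5.5" --pt "1 -2.3 30 -1.5 -5.5" --pt "1 -2.6 34 -1.5 -5.5" --pt "1 -2.9 38 -1.5 -5.5"

```text
clock: 19.85
eef_pos: [523.5, -38.7, 123.4]
tool_rot: [-3.141, 0.002, 0.166]
force: [-0.3, 0.0, -1.5]
width: 26.5
gripper_force: 59.6
```

```bash
python3 plan.py 526.3 -339.7 110 0.165
```

```text
d [-4.68 29.73  1.33] spin 0.0 | pos [523.5 -38.7 123.4] rot [-3.141e+00  2.000e-03  1.660e-01] t 19.85 F [-0.3  0.  -1.5] w 26.5 q7 -0.77
```

Call:
play_rows --pt "1 -0.6 4 0 0" --pt "1 -1.3 8 0 0" --pt "1 -1.9 12 0 0" --pt "1 -2.5 16 0 0" --pt "1 -3.1 20 0.4 0" --pt "1 -3.8 24 0.8 0" --pt "1 -4.3 27.5 1.3 0" --pt "1 -4.7 29.7 1.3 0" --pt "1 -4.7 29.7 1.3 0" --pt "1 -4.7 29.7 1.3 0"

```text
clock: 20.85
eef_pos: [526.1, -337.6, 110.1]
tool_rot: [-3.139, 0.002, 0.164]
force: [-0.5, 0.7, -1.6]
width: 26.3
gripper_force: 59.5
```

Call:
play_rows --pt "1 0 0 0 0" --pt "1 0 0 0 0" --pt "1 0 0 0 0"

```text
clock: 21.15
eef_pos: [527.4, -336.9, 111.5]
tool_rot: [-3.141, -0.0, 0.167]
force: [0.4, 0.0, -0.4]
width: 26.3
gripper_force: 59.5
```

```bash
python3 plan.py 526.3 -339.7 43 0.165
```

```text
d [-0.16  0.26  6.85] spin 0.1 | pos [ 527.4 -336.9  111.5] rot [-3.141 -0.     0.167] t 21.15 F [ 0.4  0.  -0.4] w 26.3 q7 -0.4
```

Call:
play_rows --pt "1 -0.1 0.2 3 0" --pt "1 -0.1 0.2 5 0" --pt "1 -0.1 0.2 6 0" --pt "1 -0.1 0.2 6.6 0" --pt "1 -0.1 0.2 6.7 0" --pt "1 -0.1 0.2 6.7 0"

```text
clock: 21.75
eef_pos: [526.7, -340.7, 45.2]
tool_rot: [3.141, -0.001, 0.165]
force: [0.6, -0.0, -1.1]
width: 26.4
gripper_force: 59.6
```

```bash
python3 plan.py 526.3 -339.7 43 0.165
```

```text
d [-0.03 -0.1   0.22] spin 0.0 | pos [ 526.7 -340.7   45.2] rot [ 3.141e+00 -1.000e-03  1.650e-01] t 21.75 F [ 0.6 -0.  -1.1] w 26.4 q7 -0.35
```

Call:
play_rows --pt "1 0 -0.1 0.1 0" --pt "1 0 -0.1 0.2 0" --pt "1 0 -0.1 0.2 0" --pt "1 0 -0.1 0.2 0"

```text
clock: 22.15
eef_pos: [526.3, -339.4, 42.8]
tool_rot: [3.141, -0.0, 0.165]
force: [0.0, 0.5, -0.8]
width: 26.5
gripper_force: 59.6
```

Call:
play_rows --pt "0 0 0 0 0" --pt "0 0 0 0 0" --pt "0 0 0 0 0" --pt "0 0 0 0 0" --pt "0 0 0 -4 0" --pt "0 0 0 -8 0" --pt "0 0 0 -12 0" --pt "0 -5 0 -16 0" --pt "0 -8 0 -20 0" --pt "0 -8 0 -20 0"

```text
clock: 23.15
eef_pos: [444.2, -355.6, 246.7]
tool_rot: [3.137, -0.002, 0.16]
force: [0.4, -0.3, -0.0]
width: 85.4
gripper_force: 0.0
```

```bash
cat > check.py <<'E'
from fit import *
import pickle
R=pickle.load(open("poses.pkl","rb"))
C={n:cloud(n) for n in("top","scene")}
for k,h in[("round_cup","round_holder"),("square_cup","square_holder"),("oblong_cup","oblong_holder"),("case","case_holder")]:
    q=R[h]; M={}
    for n in C:
        c=proj(n,np.array([[q[0],q[1],25]]))[0]
        L=[t for t in ctrl.trace(n,k) if np.hypot(*((np.array(t["bbox"][:2])+t["bbox"][2:])/2-c))<15]
        if L: M[n]=L[0]["pixels"].astype(np.uint8)
    if not M: print(k,"none"); continue
    for z in(7,14):
        j=fit(k,M,z,None,q); print(k,list(M),"z",z,"off",np.round(j[:2]-q[:2],1),"iou",round(j[3],3))
a=np.vstack([cv2.resize(C["scene"][0][100:270,180:350,::-1],None,fx=3.5,fy=3.5,interpolation=cv2.INTER_CUBIC)]); cv2.imwrite("pics/final_%d.png"%(ctrl.read_state()["clock"]*10),a)
E
python3 check.py; ls pics; python3 plan.py 500 -300 200 0
```

```text
round_cup ['top', 'scene'] z 7 off [0.9 0.7] iou 0.906
round_cup ['top', 'scene'] z 14 off [3.3 2.1] iou 0.884
square_cup ['top', 'scene'] z 7 off [-3.5  1.2] iou 0.894
square_cup ['top', 'scene'] z 14 off [-1.8  2.3] iou 0.844
oblong_cup ['top', 'scene'] z 7 off [0.9 0.4] iou 0.906
oblong_cup ['top', 'scene'] z 14 off [0.4 0.8] iou 0.884
case ['top', 'scene'] z 7 off [-0.6  1.6] iou 0.897
case ['top', 'scene'] z 14 off [0.7 3.9] iou 0.849
after2.png
case.png
crop_scene.png
crop_top.png
final_236.png
held1.png
scene0.png
top0.png
d [ 6.03 -4.25  4.14] spin 9.5 | pos [ 447.6 -352.   241.4] rot [-3.141e+00  1.000e-03  1.660e-01] t 23.65 F [-0.7  0.1  0.1] w 85.4 q7 -0.38
```

View pics/final_236.png

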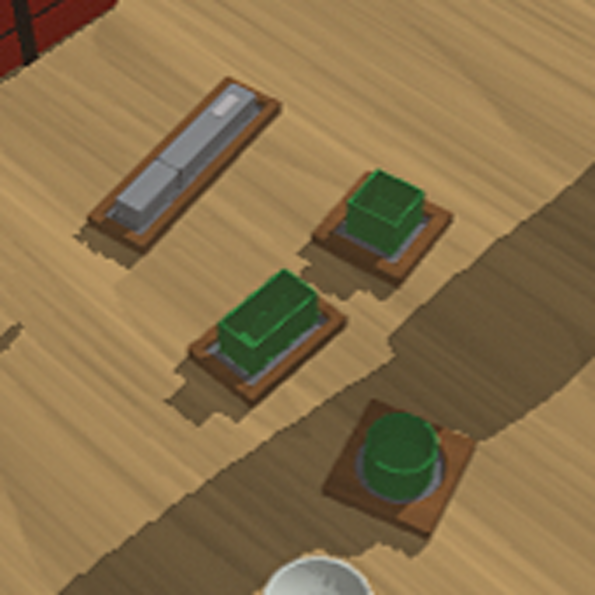

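All four pieces are down in their recesses: case at crop (185,155), square cup (385,210), oblong cup (268,320), round cup (400,455). The measured offsets are 4 mm or less.

```bash
python3 -c "
from cell import ctrl;print(ctrl.finish_job())"
```

```text
the job is handed in; nothing more can be done
None
```

I placed the three green cups and the chopstick case in their matching recesses and handed the job in at about 24 s. The last pictures showed all four seated flat and within 4 mm of centre; the hand-in returned no verdict.

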